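# Fit the missing return spring on a jeweller's die set

## Task

The small die set on the bench has a return spring on one of its two guide rods; the other rod is bare. Of the three loose springs, pick the one that matches the fitted spring (same height and same width), hold it upright, thread it over the bare rod, twisting a little should a coil catch, and lower it gently, without dropping it, until it stands fully down on the base plate round the rod; then let go. Leave the other two loose springs standing where they are.

Things in the scene. Friction and masses are not known exactly. Their poses are not given: they have to be found in the camera images.
- spring_mid (a point): the right loose spring, twin of the fitted one: stiff bright steel coil spring standing upright on the bench, 65 mm tall, 40 mm outside and 30 mm inside diameter, 4 mm wire, flat closed end coils, about 80 g; it does not give when handled. The point is its centre, on the axis, 32.5 mm above its foot; z along its axis
- rod_tip (a point): top of the die set's bare guide rod, on its axis: a vertical rod 14 mm thick with a tapered end, 45 mm tall above the top of the dark steel base plate (210 x 110 x 20 mm, fixed, turned any way). z up; y points away from the other rod, 124 mm off in -y, with the fitted spring (top 65 mm above the plate). A flat die 6 mm high, 40 mm wide, lies midway between the rods
- short_spring_mid (a point): a loose spring of the same 40 mm width but only 35 mm tall, standing upright on the bench: not to be used. The point is its centre, half-way up
- thin_spring_mid (a point): a loose spring just as tall, 65 mm, but only 23 mm wide, standing upright on the bench: not to be used. The point is its centre, half-way up
Not all that is in view belongs to the job. Of the things that look like the part that bears rod_tip, take the one that is farthest to the robot's right at the start.

How it is judged:
By the outcome, as a careful person would: the job done as asked, in the order asked, and still so for the second after the job is handed in, with the robot touching nothing.
It also fails if it takes over 40 s, if anything falls off the work surface, if the arm or the gripper's body presses on something with over 40 N, if the wrist force passes 120 N, or if a joint passes its speed limit or range.

## Robot

A 6-joint arm with a two-finger parallel gripper is mounted at the origin on the work surface. World frame = base frame: x ahead of the robot, y to its left, z up, the work surface at z = 0. Lengths are in mm, angles in rad, forces in N, time in s.
With the tool pointing down it reaches from about 275 to 1000 mm from the base axis. Payload 8.4 kg.
Tool frame: the origin (TCP) lies on the centre line of the jaws, within the pads' length; the fingertips stand 22 mm ahead of it and the grasp point (between the pads) lies 3 mm ahead of it; z points along the fingers, x is the direction in which the jaws open and shut, and the axes are right-handed (so a half turn about z gives the same grasp; the last joint's range is limited). The gripper opens to 85 mm and grips with 20 to 120 N. Pads are 22 mm wide; open, the fingers measure 114 mm over their backs; the gripper's body (76 mm by 85 mm) begins 54 mm behind the grasp point. The pads swing forward as they close: fully open they stand 13 mm farther back than shut.
Start: joints at [-1.162, 0.353, 1.633, -0, 1.155, -0.002], TCP at [249.588, -573.004, 253.281] pointing down, gripper open.
Joint ranges: [-2.63, 2.63], [-0.92, 2.1], [0.06, 2.66], [-1.3, 4.44], [0, 2.69], [-3.02, 3.02]. Speed limits (rad/s): [2.22, 2.22, 2.79, 3.14, 3.14, 3.14].

## Interface

Orientations are given as [roll, pitch, yaw] about the fixed x, y, z axes, in that order (R = Rz(yaw) Ry(pitch) Rx(roll)).
In Python, from rig import status, viewer, job gives the robot as it stands.
- The arm moves only by the tool send_rows, never from a script. Its argument "plan" is a list of rows, each a list of 3 entries, a list of its own where there are three numbers: the shift along the tool's x, y, z in m, then the turn, a rotation vector about the tool's x, y, z in rad, then the opening, from -1 (shut) to 1 (fully open). In form: [[[x, y, z], [rx, ry, rz], jaw], ...]. A call has exactly 5 rows; each row is the pose to reach, as a shift and turn from the pose measured when the call began, along the tool's axes at that moment; what a row does not reach only later rows make up. A row lasts 1/12 s, in which the tool goes at most 41.7 mm and 7.16 degrees, less where a joint would pass 70% of its speed; a pose out of reach is approached as far as the arm can. A call with a gripper value outside its range is refused whole. The fingers move at their own pace and stop on an object; "squeeze" is the grip in N (left out, the last holds). Time passes only in rows, so rows that repeat a pose let the fingers close, or fill a call up. It gives the time, the measured TCP pose, the force and the opening at its end, in the units of the state.
- status.sense(): the state, without advancing time (a new reading comes with each control period).
- viewer.grab_frame(name): name is "scene" or "top" or "wrist"; returns the picture (480x640x3 uint8, red, green, blue); there is no depth.
- viewer.camera_params(name): a dict with "intrinsics" (3x3 intrinsics, pixels), "xyz" and "orientation" of the camera in the world. Camera axes: x right, y down, z forward; pixel columns grow to the right and rows downward; lengths in mm; the calibration is good to about 2 mm. The wrist camera is an equidistant fisheye: a pixel r from the principal point sees the ray r / f radians off the axis. A picture is of the moment at which its call begins: read the wrist's pose just before it. camera_params takes no time and is no camera call; for the wrist camera it gives the pose at the moment of the call.
- job.sign_off(): hands the job in, once; it reports no verdict.
Trained networks look in the newest picture that a camera, given by its name, has taken for a name from the list of things; names that differ only in an ending like _2 or _b are one class to them, and where a whole thing is asked for, a point or a joint stands for the part that bears it (a point fixed in the world has none). Each returns a list of dicts, best first, with "p" (0 to 1); they miss things now and then, are a little off and sometimes report something else, mostly with a low value. They report only what shows in the picture. A call takes as long as a camera call. They do not tell look-alikes from the thing itself.
- viewer.cut_out(label, camera): "mask" (480x640 bool, what is visible of it) and "extent" ([left, top, width, height] in pixels, round what is visible of it).
The state is a dict: "clock": time; "qpos": joint angles; "qvel": joint speeds; "joint_efforts": joint torques, N m; "eef_pos": TCP position; "tcp_rot": TCP orientation; "contact_force": force on the tool from outside, world axes, zero at the start; "wrist_torque": the same for the moment, N m; "opening": opening from 0.0 (shut) to 1.0 (fully open).
Only numpy, scipy, OpenCV 4.12 (cv2) and the standard library are available. Lean on these libraries where they do the work, as an engineer would, in place of code of your own. Each camera call takes 0.05 s, during which the arm holds its last target.

## Working session

There is one attempt and no reset: what is moved stays moved. The work goes in short steps, Python scripts to look and compute and a tool call to move; the robot and the scene stay as the last step left them, time stands still between calls to the robot, and variables do not carry over. Pictures are saved under pics/ and viewed, and the job is handed in when it is done.

Besides the shell and the picture viewer there is one more tool, called as name(argument=value, ...) on one line, values as JSON. send_rows: Moves the arm, as the interface text tells. Its arguments: {"type":"object","properties":{"plan":{"type":"array"},"squeeze":{"type":"number"}},"required":["plan"]}

```bash
mkdir -p pics; ls; python3 - <<'E'
from rig import status, viewer
import cv2
print(status.sense())
for n in ["scene","top","wrist"]:
    p=viewer.camera_params(n); print(n,p)
    im=viewer.grab_frame(n); cv2.imwrite(f"pics/{n}0.png",im[:,:,::-1])
E
```

```text
pics
{'clock': 0.0, 'qpos': array([-1.16239248e+00,  3.53654495e-01,  1.63416758e+00,  1.87758541e-05,
        1.15520948e+00, -2.39493135e-03]), 'qvel': array([-4.62565757e-04,  1.96056534e-04, -1.00812713e-05, -9.10034266e-04,
       -1.42004052e-03, -1.89778090e-03]), 'joint_efforts': array([-1.98377275e-03, -6.05259490e+01, -3.42066872e+01, -1.40672687e-04,
        9.44063271e-03,  1.47457274e-05]), 'eef_pos': array([ 249.41065693, -572.56824651,  252.54339243]), 'tcp_rot': array([-3.14157204e+00,  1.43885318e-03, -1.16000512e+00]), 'contact_force': array([0.72340033, 0.63726429, 0.08326324]), 'wrist_torque': array([0.04919726, 0.05478927, 0.00059411]), 'opening': 1.0022638584147057}
scene {'intrinsics': array([[564.27181343,   0.        , 314.56401463],
       [  0.        , 564.27181343, 243.0035535 ],
       [  0.        ,   0.        ,   1.        ]]), 'xyz': array([1059.54105773, -306.48148889,  713.27392199]), 'orientation': array([-2.35268777,  0.01306529,  1.03984818])}
top {'intrinsics': array([[457.59747309,   0.        , 322.81872975],
       [  0.        , 457.59747309, 239.73861777],
       [  0.        ,   0.        ,   1.        ]]), 'xyz': array([428.35033902,  19.41270886, 981.04963564]), 'orientation': array([-3.08936089, -0.02800426, -1.60106866])}
wrist {'intrinsics': array([[371.64829954,   0.        , 314.11442768],
       [  0.        , 371.64829954, 236.71169003],
       [  0.        ,   0.        ,   1.        ]]), 'xyz': array([ 315.65563149, -542.4341333 ,  372.5700369 ]), 'orientation': array([ 2.85146629e+00,  2.71395132e-03, -1.15998332e+00])}
```

View pics/scene0.png

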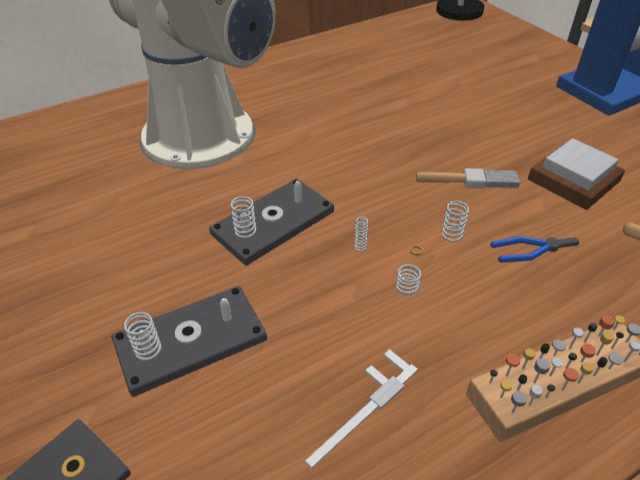

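View pics/top0.png

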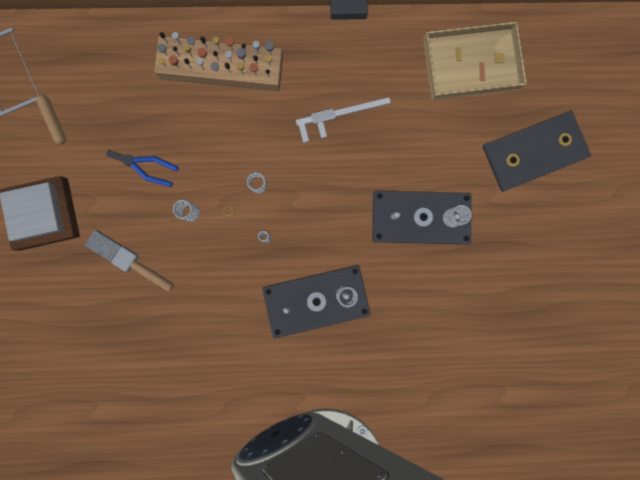

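View pics/wrist0.png

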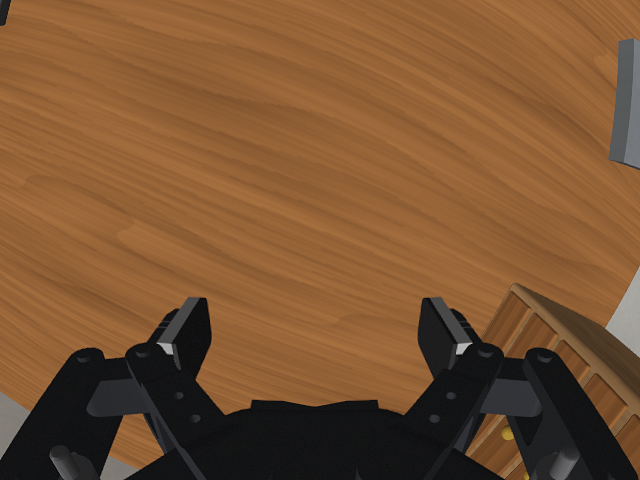

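Look-alikes for the rod's die set: top-view (422,217) and (316,302). The plate at (537,150) has no rods. The top image's right is −y, the robot's right, so (422,217) fits, which is scene (188,340). The loose springs in top view are (185,210) tall and wide, (256,182) short and (264,237) thin. I'll confirm these in enlarged crops.

```bash
cat > h.py <<'E'
import numpy as np, cv2
from scipy.spatial.transform import Rotation as R
from rig import status, viewer
def rot(rpy): return R.from_euler('xyz',rpy).as_matrix()
def ray(p,uv,fish=False):
    K=p['intrinsics'];d=np.array([(uv[0]-K[0,2])/K[0,0],(uv[1]-K[1,2])/K[1,1],1.])
    if fish:
        x=d[:2];r=np.linalg.norm(x)+1e-12;d=np.array([*(x/r*np.sin(r)),np.cos(r)])
    d/=np.linalg.norm(d);return np.array(p['xyz']),rot(p['orientation'])@d
def proj(p,X,fish=False):
    c=rot(p['orientation']).T@(np.array(X)-p['xyz']);K=p['intrinsics']
    if fish:
        th=np.arctan2(np.linalg.norm(c[:2]),c[2]);x=c[:2]/(np.linalg.norm(c[:2])+1e-12)*th
    else: x=c[:2]/c[2]
    return np.array([K[0,0]*x[0]+K[0,2],K[1,1]*x[1]+K[1,2]])
def tri(rs):
    A=np.zeros((3,3));b=np.zeros(3)
    for o,d in rs:
        M=np.eye(3)-np.outer(d,d);A+=M;b+=M@o
    X=np.linalg.solve(A,b);return X,[np.linalg.norm((np.eye(3)-np.outer(d,d))@(X-o)) for o,d in rs]
def atz(r,z):
    o,d=r;return o+d*(z-o[2])/d[2]
E
python3 - <<'E'
from h import *
s=cv2.imread('pics/scene0.png');t=cv2.imread('pics/top0.png')
c=lambda im,x,y,w,h,k:cv2.resize(im[y:y+h,x:x+w],None,fx=k,fy=k,interpolation=cv2.INTER_CUBIC)
cv2.imwrite('pics/c1.png',np.vstack([c(s,95,270,200,130,4)]))
cv2.imwrite('pics/c2.png',np.vstack([c(s,330,180,160,120,5)]))
cv2.imwrite('pics/c3.png',c(t,350,170,140,90,5.5))
cv2.imwrite('pics/c4.png',c(t,160,160,130,100,6))
for n in ['scene','top']:
  for l in ['spring_mid','rod_tip','short_spring_mid','thin_spring_mid']:
    print(n,l,[(round(d['p'],2),d['extent']) for d in viewer.cut_out(l,n)])
E
```

```text
scene spring_mid [(0.58, [438.9, 198.6, 30.2, 42.5])]
scene rod_tip [(0.95, [114.3, 285.5, 153.1, 112.1]), (0.72, [210.0, 180.3, 124.9, 84.9])]
scene short_spring_mid [(0.68, [397.6, 267.8, 23.0, 30.0]), (0.16, [439.2, 202.3, 25.9, 39.3])]
scene thin_spring_mid [(0.61, [356.1, 218.3, 13.1, 33.3])]
top spring_mid [(0.75, [172.1, 198.5, 29.7, 23.1])]
top rod_tip [(0.6, [373.5, 185.8, 101.2, 61.2]), (0.58, [261.6, 263.7, 109.1, 74.1])]
top short_spring_mid []
top thin_spring_mid []
```

View pics/c1.png

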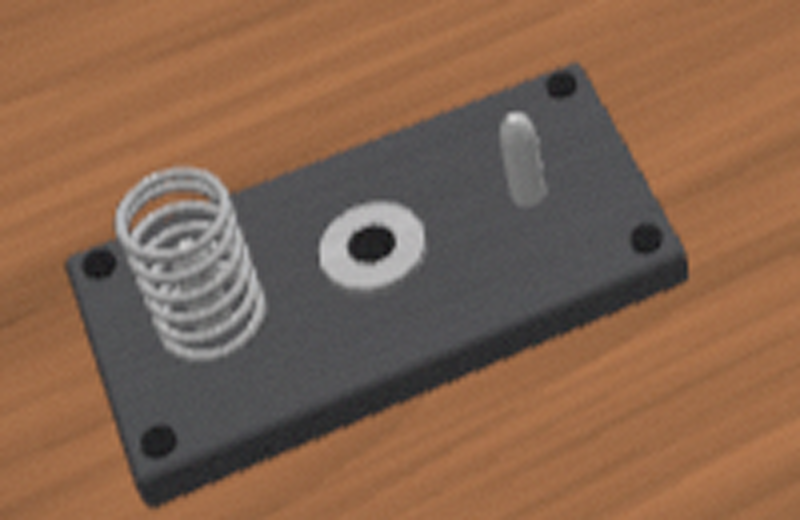

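View pics/c2.png

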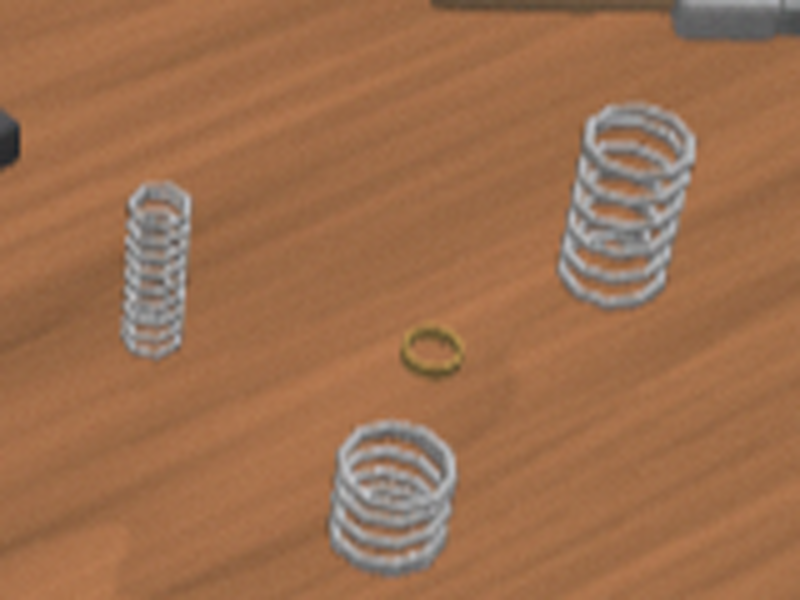

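View pics/c3.png

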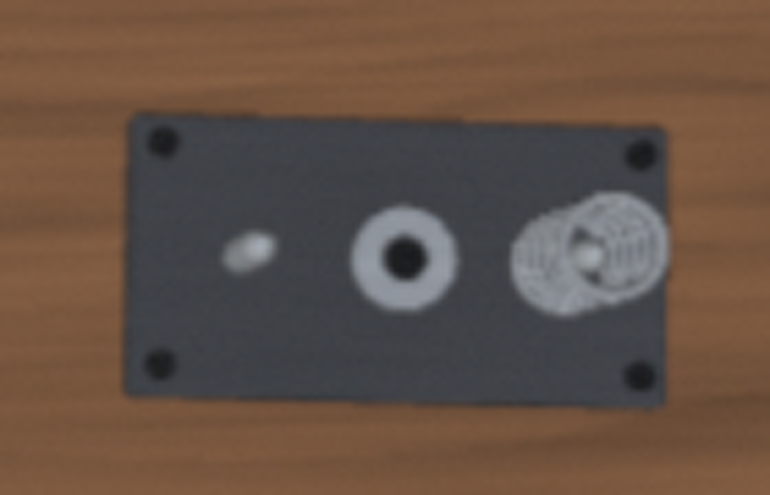

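View pics/c4.png

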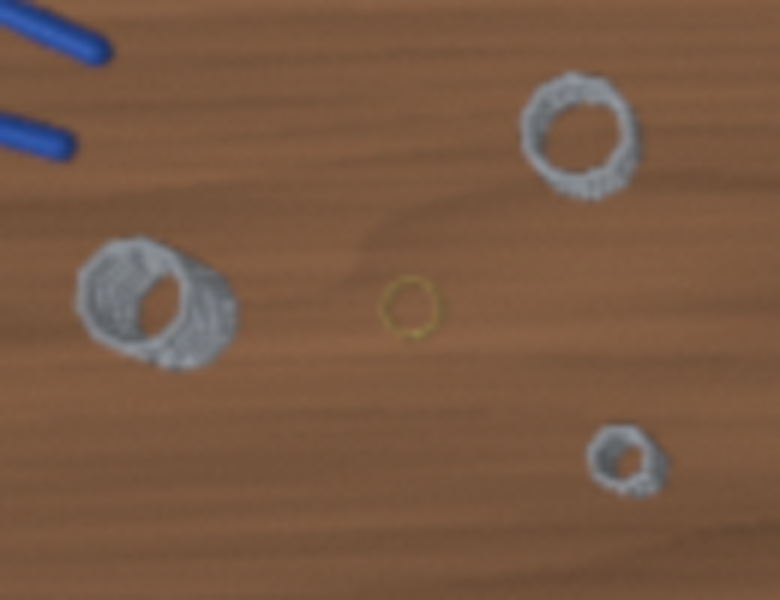

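```bash
python3 - <<'E'
from h import *
S=viewer.camera_params('scene');T=viewer.camera_params('top')
for n,a,b in [('springtop',(457.4,208),(181.4,208.9)),('springfoot',(452,234.2),(189.5,212.5)),('shorttop',(409,272.8),(256,182)),('thintop',(361.5,219),(263,236.2)),
 ('rodtip',(223.4,299),(397.6,214.6)),('rodbase',(227,319.8),(392.6,217.3)),
 ('fittop',(138.5,323),(462,214)),('die',(188,330.6),(423.2,216.4)),
 ('cornA',(239.5,286.5),(373.6,191.2)),('cornB',(266.5,333.5),(373,241.5)),('cornC',(112,335.5),(470.7,193.5))]:
    X,e=tri([ray(S,a),ray(T,b)]);print(n,X.round(1),np.round(e,1))
E
```

```text
springtop [545.3 272.8  64. ] [0. 0.]
springfoot [545.3 273.5   0.6] [0.1 0.1]
shorttop [602.  127.8  33. ] [1.2 1.2]
thintop [486.1 111.9  68.1] [0.6 0.6]
rodtip [ 522.5 -159.6   63.8] [1. 1.]
rodbase [ 521.9 -159.4   12.6] [0.2 0.2]
fittop [ 518.1 -283.6   84.7] [1.3 1.3]
die [ 520.8 -221.3   26.6] [0.6 0.6]
cornA [ 557.5 -123.7  107.3] [17.7 17.7]
cornB [ 487.9 -109.5  -96.9] [24.4 24.4]
cornC [ 550.8 -307.8  111.3] [13. 13.]
```

```bash
cat >> h.py <<'E'
def go(X,yaw):
    s=status.sense();M=rot(s['tcp_rot']);G=R.from_euler('xyz',[np.pi,0,yaw]).as_matrix()
    rv=R.from_matrix(M.T@G).as_rotvec()
    print('t',round(s['clock'],2),'pos',np.round(s['eef_pos'],1),'rpy',np.round(s['tcp_rot'],3),'F',np.round(s['contact_force'],1),'op',round(s['opening'],3))
    print('shift m',np.round(M.T@(np.array(X)-s['eef_pos'])/1000,4),'rv',np.round(rv,3))
E
python3 - <<'E'
from h import *
go([545.3,273,190],0.46)
T=viewer.camera_params('top')
for uv in [(178,168),(172,185),(172,289),(130,162)]: print(atz(ray(T,uv),8).round())
E
```

```text
t 0.55 pos [ 249.6 -573.   253.3] rpy [ 3.142 -0.    -1.16 ] F [0.1 0.1 0.3] op 1.001
shift m [-0.6576 -0.609   0.0632] rv [ 0.   -0.   -1.62]
[640. 294.   8.]
[604. 307.   8.]
[384. 310.   8.]
[655. 395.   8.]
```

send_rows(plan=[[[-0.658,-0.609,0.04],[0,0,-1.62],1],[[-0.658,-0.609,0.04],[0,0,-1.62],1],[[-0.658,-0.609,0.04],[0,0,-1.62],1],[[-0.658,-0.609,0.04],[0,0,-1.62],1],[[-0.658,-0.609,0.04],[0,0,-1.62],1]])

```text
clock: 0.97
eef_pos: [318.3, -374.8, 244.0]
tcp_rot: [-3.142, -0.0, -0.529]
contact_force: [0.7, 0.1, 0.7]
opening: 1.005
```

```bash
python3 -c "
from h import *
go([545.3,273,190],0.46)"
```

```text
t 0.97 pos [ 318.3 -374.8  244. ] rpy [-3.142 -0.    -0.529] F [0.7 0.1 0.7] op 1.005
shift m [-0.1313 -0.6737  0.0539] rv [ 0.    -0.    -0.989]
```

send_rows(plan=[[[-0.131,-0.674,0.044],[0,0,-0.989],1],[[-0.131,-0.674,0.044],[0,0,-0.989],1],[[-0.131,-0.674,0.044],[0,0,-0.989],1],[[-0.131,-0.674,0.044],[0,0,-0.989],1],[[-0.131,-0.674,0.044],[0,0,-0.989],1]])

```text
clock: 1.38
eef_pos: [387.2, -178.5, 230.9]
tcp_rot: [3.141, -0.001, 0.096]
contact_force: [1.4, 0.0, 0.5]
opening: 1.001
```

```bash
python3 -c "
from h import *
go([545.3,273,190],0.46)"
```

```text
t 1.38 pos [ 387.2 -178.5  230.9] rpy [ 3.141e+00 -1.000e-03  9.600e-02] F [1.4 0.  0.5] op 1.001
shift m [ 0.2005 -0.4343  0.0409] rv [ 0.001 -0.001 -0.364]
```

send_rows(plan=[[[0.2,-0.434,0.041],[0,0,-0.364],1],[[0.2,-0.434,0.041],[0,0,-0.364],1],[[0.2,-0.434,0.041],[0,0,-0.364],1],[[0.2,-0.434,0.041],[0,0,-0.364],1],[[0.2,-0.434,0.041],[0,0,-0.364],1]])

```text
clock: 1.8
eef_pos: [455.6, 17.9, 213.2]
tcp_rot: [3.14, -0.002, 0.461]
contact_force: [1.4, -0.9, 0.2]
opening: 1.001
```

```bash
python3 -c "
from h import *
go([545.3,273,190],0.46)"
```

```text
t 1.8 pos [455.6  17.9 213.2] rpy [ 3.14e+00 -2.00e-03  4.61e-01] F [ 1.4 -0.9  0.2] op 1.001
shift m [ 0.1937 -0.1887  0.0233] rv [ 0.001 -0.002  0.001]
```

send_rows(plan=[[[0.194,-0.189,0.023],[0.001,-0.002,0],1],[[0.194,-0.189,0.023],[0.001,-0.002,0],1],[[0.194,-0.189,0.023],[0.001,-0.002,0],1],[[0.194,-0.189,0.023],[0.001,-0.002,0],1],[[0.194,-0.189,0.023],[0.001,-0.002,0],1]])

```text
clock: 2.22
eef_pos: [524.2, 214.0, 195.7]
tcp_rot: [3.141, -0.0, 0.461]
contact_force: [1.2, -0.8, 0.1]
opening: 1.001
```

```bash
python3 -c "
from h import *
go([545.3,273,190],0.46)"
```

```text
t 2.22 pos [524.2 214.  195.7] rpy [ 3.141 -0.     0.461] F [ 1.2 -0.8  0.1] op 1.001
shift m [ 0.0452 -0.0434  0.0057] rv [ 0.001 -0.     0.001]
```

send_rows(plan=[[[0.025,-0.022,0.003],[0,0,0],1],[[0.045,-0.043,0.005],[0,0,0],1],[[0.045,-0.043,0.005],[0,0,0],1],[[0.045,-0.043,0.005],[0,0,0],1],[[0.045,-0.043,0.005],[0,0,0],1]])

```text
clock: 2.63
eef_pos: [544.8, 272.0, 190.4]
tcp_rot: [3.141, 0.001, 0.462]
contact_force: [0.4, -0.3, -1.4]
opening: 0.999
```

```bash
python3 -c "
from h import *
go([545.3,273,190],0.46)
W=viewer.camera_params('wrist')
im=viewer.grab_frame('wrist')[:,:,::-1].copy()
cv2.imwrite('pics/w1raw.png',im)
for z,c in [(0,(0,0,255)),(65,(0,255,0))]:
  for a in np.linspace(0,6.28,40):
    u=proj(W,[545.3+20*np.cos(a),273+20*np.sin(a),z],True);cv2.circle(im,tuple(int(v) for v in u.round()),1,c,-1)
cv2.imwrite('pics/w1.png',im)
"
```

```text
t 2.63 pos [544.8 272.  190.4] rpy [3.141e+00 1.000e-03 4.620e-01] F [ 0.4 -0.3 -1.4] op 0.999
shift m [ 0.0009 -0.0007  0.0004] rv [0.001 0.001 0.002]
```

View pics/w1.png

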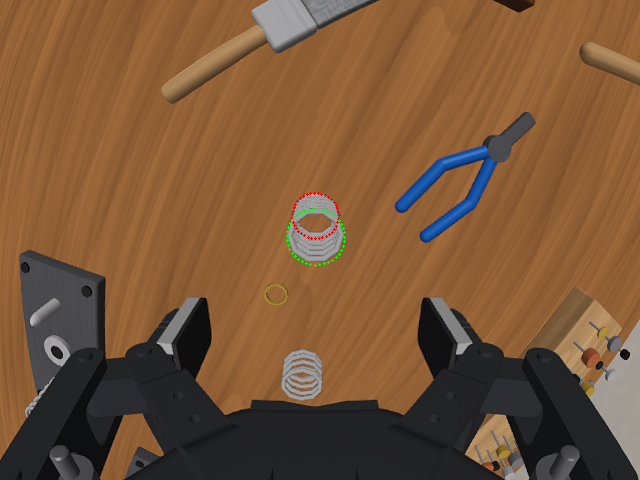

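The wrist picture confirms the estimate: the projected 40 mm rings (foot red, top green) lie on the tall, wide spring at (316,230). Next I descend.

send_rows(plan=[[[0.001,-0.001,0.03],[0,0,0],1],[[0.001,-0.001,0.06],[0,0,0],1],[[0.001,-0.001,0.09],[0,0,0],1],[[0.001,-0.001,0.11],[0,0,0],1],[[0.001,-0.001,0.12],[0,0,0],1]])

```text
clock: 3.1
eef_pos: [543.6, 270.6, 68.2]
tcp_rot: [3.141, 0.005, 0.459]
contact_force: [-0.1, -1.6, -0.3]
opening: 0.998
```

```bash
python3 -c "
from h import *
go([545.3,273,40],0.46)"
```

```text
t 3.1 pos [543.6 270.6  68.2] rpy [3.141 0.005 0.459] F [-0.1 -1.6 -0.3] op 0.998
shift m [ 0.0027 -0.0015  0.0282] rv [ 0.001  0.005 -0.001]
```

send_rows(plan=[[[0.003,-0.002,0.01],[0,0.005,0],1],[[0.003,-0.002,0.02],[0,0.005,0],1],[[0.003,-0.002,0.028],[0,0.005,0],1],[[0.003,-0.002,0.028],[0,0.005,0],1],[[0.003,-0.002,0.028],[0,0.005,0],1]])

```text
clock: 3.52
eef_pos: [545.5, 273.6, 40.4]
tcp_rot: [3.141, -0.001, 0.459]
contact_force: [-0.1, -0.3, -0.6]
opening: 1.002
```

```bash
python3 -c "
from h import *
go([545.3,273,40],0.46)
cv2.imwrite('pics/s2.png',cv2.resize(viewer.grab_frame('scene')[120:320,340:560,::-1],None,fx=3,fy=3))"
```

```text
t 3.52 pos [545.5 273.6  40.4] rpy [ 3.141e+00 -1.000e-03  4.590e-01] F [-0.1 -0.3 -0.6] op 1.002
shift m [-0.0005  0.0004  0.0004] rv [ 0.001 -0.001 -0.001]
```

View pics/s2.png

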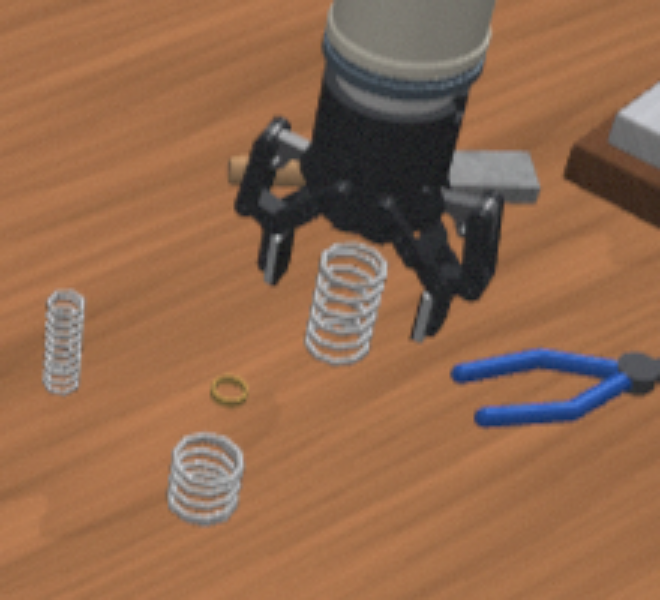

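The spring stands between the open jaws, clear of the pliers. Closing.

send_rows(plan=[[[0,0,0],[0,0,0],0.4],[[0,0,0],[0,0,0],0.1],[[0,0,0],[0,0,0],-0.3],[[0,0,0],[0,0,0],-0.6],[[0,0,0],[0,0,0],-1]], squeeze=35)

```text
clock: 3.98
eef_pos: [546.0, 273.9, 41.4]
tcp_rot: [3.141, -0.002, 0.459]
contact_force: [-1.2, -0.4, 4.6]
opening: 0.448
```

send_rows(plan=[[[0,0,0],[0,0,0],-1],[[0,0,0],[0,0,0],-1],[[0,0,0],[0,0,0],-1],[[0,0,0],[0,0,0],-1],[[0,0,0],[0,0,0],-1]])

```text
clock: 4.4
eef_pos: [546.0, 274.0, 41.5]
tcp_rot: [3.141, -0.002, 0.459]
contact_force: [-0.7, 0.5, 1.9]
opening: 0.443
```

```bash
python3 -c "
from h import *
go([545.3,273,180],0.46)
cv2.imwrite('pics/s3.png',cv2.resize(viewer.grab_frame('scene')[120:320,340:560,::-1],None,fx=3,fy=3))"
```

```text
t 4.4 pos [546.  274.   41.5] rpy [ 3.141e+00 -2.000e-03  4.590e-01] F [-0.7  0.5  1.9] op 0.443
shift m [-0.0008  0.0007 -0.1385] rv [ 0.001 -0.002 -0.001]
```

View pics/s3.png

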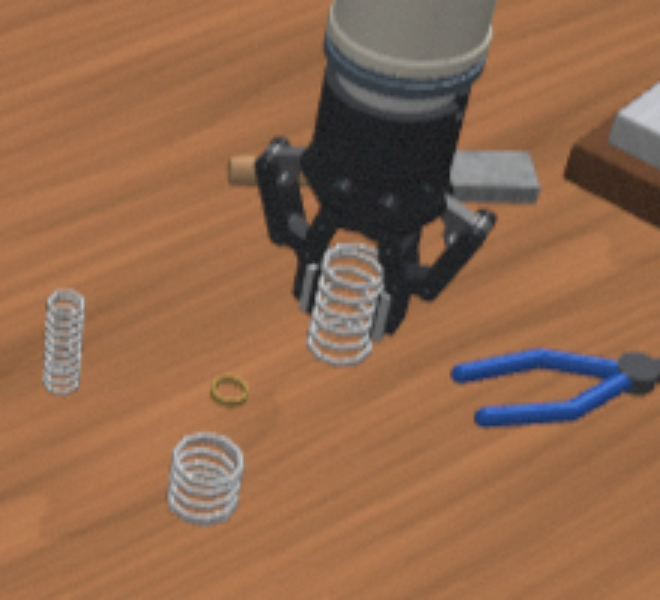

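send_rows(plan=[[[0,0,-0.005],[0,0,0],-1],[[0,0,-0.02],[0,0,0],-1],[[0,0,-0.045],[0,0,0],-1],[[0,0,-0.08],[0,0,0],-1],[[0,0,-0.1],[0,0,0],-1]])

```text
clock: 4.87
eef_pos: [546.5, 274.3, 144.3]
tcp_rot: [3.141, -0.004, 0.459]
contact_force: [1.2, 0.5, -0.4]
opening: 0.445
```

```bash
python3 -c "
from h import *
go([522.3,-159.6,170],-0.3)
cv2.imwrite('pics/s4.png',cv2.resize(viewer.grab_frame('scene')[60:320,340:560,::-1],None,fx=2.3,fy=2.3))"
```

```text
t 4.87 pos [546.5 274.3 144.3] rpy [ 3.141 -0.004  0.459] F [ 1.2  0.5 -0.4] op 0.445
shift m [-0.2139  0.3782 -0.0261] rv [-0.001 -0.004  0.759]
```

View pics/s4.png

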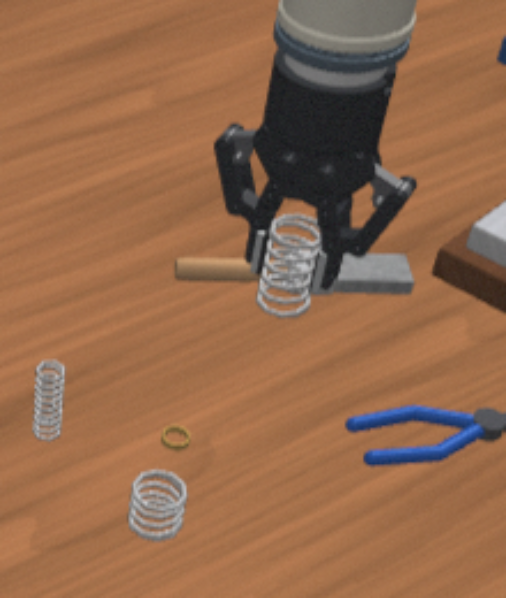

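Spring is lifted and upright. Moving toward above the bare rod.

send_rows(plan=[[[-0.007,0.012,-0.01],[0,0,0.03],-1],[[-0.022,0.038,-0.018],[0,0,0.08],-1],[[-0.039,0.07,-0.025],[0,0,0.14],-1],[[-0.056,0.1,-0.026],[0,0,0.2],-1],[[-0.073,0.129,-0.026],[0,-0.002,0.26],-1]])

```text
clock: 5.33
eef_pos: [539.6, 125.8, 173.9]
tcp_rot: [-3.141, -0.008, 0.197]
contact_force: [0.5, -0.8, -0.9]
opening: 0.444
```

```bash
python3 -c "
from h import *
go([522.3,-159.6,160],-0.3)"
```

```text
t 5.33 pos [539.6 125.8 173.9] rpy [-3.141 -0.008  0.197] F [ 0.5 -0.8 -0.9] op 0.444
shift m [-0.0729  0.2765  0.013 ] rv [-0.003 -0.007  0.497]
```

send_rows(plan=[[[-0.009,0.034,0],[0,-0.007,0.06],-1],[[-0.018,0.068,0],[0,-0.007,0.12],-1],[[-0.027,0.102,0],[0,-0.007,0.18],-1],[[-0.036,0.136,0],[0,-0.007,0.24],-1],[[-0.045,0.17,0],[0,-0.007,0.3],-1]])

```text
clock: 5.75
eef_pos: [528.2, -51.4, 173.4]
tcp_rot: [-3.139, -0.0, -0.106]
contact_force: [0.2, -0.5, -0.0]
opening: 0.445
```

```bash
python3 -c "
from h import *
go([522.3,-159.6,160],-0.3)"
```

```text
t 5.75 pos [528.2 -51.4 173.4] rpy [-3.139 -0.    -0.106] F [ 0.2 -0.5 -0. ] op 0.445
shift m [0.0056 0.1083 0.0131] rv [-0.002 -0.     0.194]
```

send_rows(plan=[[[0.002,0.035,0.003],[-0.002,0,0.06],-1],[[0.004,0.07,0.008],[-0.002,0,0.12],-1],[[0.005,0.095,0.013],[-0.002,0,0.18],-1],[[0.006,0.107,0.013],[-0.002,0,0.194],-1],[[0.006,0.108,0.013],[-0.002,0,0.194],-1]])

```text
clock: 6.17
eef_pos: [522.4, -161.4, 159.9]
tcp_rot: [-3.142, 0.0, -0.302]
contact_force: [0.1, -0.5, -0.6]
opening: 0.445
```

```bash
python3 -c "
from h import *
go([522.3,-159.6,130],-0.3)
for n in ['scene','top','wrist']:
  cv2.imwrite(f'pics/{n}5.png',viewer.grab_frame(n)[:,:,::-1])
s=cv2.imread('pics/scene5.png');t=cv2.imread('pics/top5.png')
cv2.imwrite('pics/s5.png',cv2.resize(s[200:400,100:320],None,fx=3,fy=3,interpolation=2))
cv2.imwrite('pics/t5.png',cv2.resize(t[150:280,340:500],None,fx=4,fy=4,interpolation=2))
"
```

```text
t 6.17 pos [ 522.4 -161.4  159.9] rpy [-3.142  0.    -0.302] F [ 0.1 -0.5 -0.6] op 0.445
shift m [-0.0006 -0.0017  0.0299] rv [-0.     0.    -0.002]
```

View pics/s5.png

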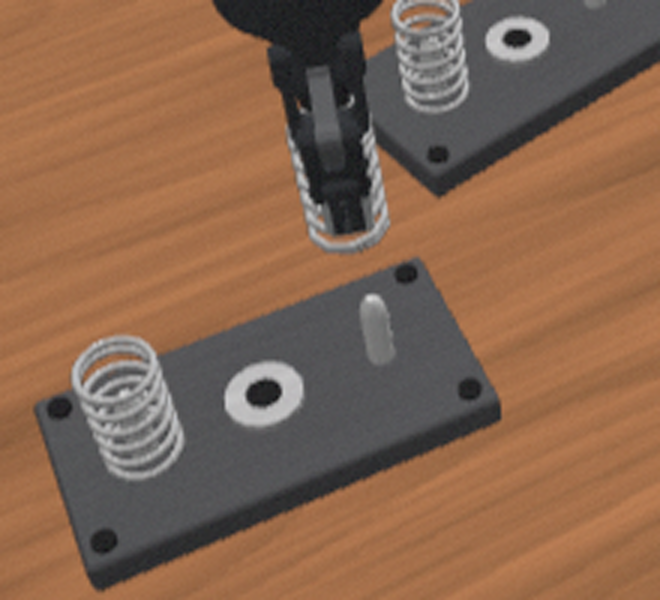

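View pics/wrist5.png

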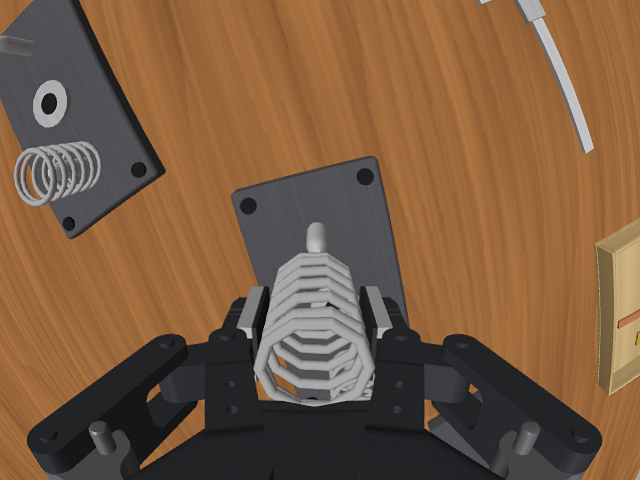

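```bash
python3 -c "
from h import *
W=viewer.camera_params('wrist');S=viewer.camera_params('scene')
def draw(im,P,f,k,off):
  big=cv2.resize(im,None,fx=k,fy=k,interpolation=2)
  def ring(c,r,z,col):
    for a in np.linspace(0,6.28,60):
      u=(proj(P,[c[0]+r*np.cos(a),c[1]+r*np.sin(a),z],f)-off+.5)*k;cv2.circle(big,tuple(int(v) for v in u),1,col,-1)
  e=status.sense()['eef_pos']
  ring(e,20,e[2]-41.5,(0,0,255));ring(e,20,e[2]-41.5+65,(0,255,0))
  for z in (20,55): ring((522.3,-159.6),7,z,(255,255,0))
  ring((522.3,-159.6),.5,65,(0,255,255))
  return big
w=cv2.imread('pics/wrist5.png')[200:420,220:420];s=cv2.imread('pics/scene5.png')[200:340,160:280]
cv2.imwrite('pics/o.png',np.hstack([draw(w,W,True,2.5,np.array([220,200]))[:550],np.pad(draw(s,S,False,2.5,np.array([160,200])),((0,200),(0,0),(0,0)))]))
"
```

```text
(no output)
```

View pics/o.png

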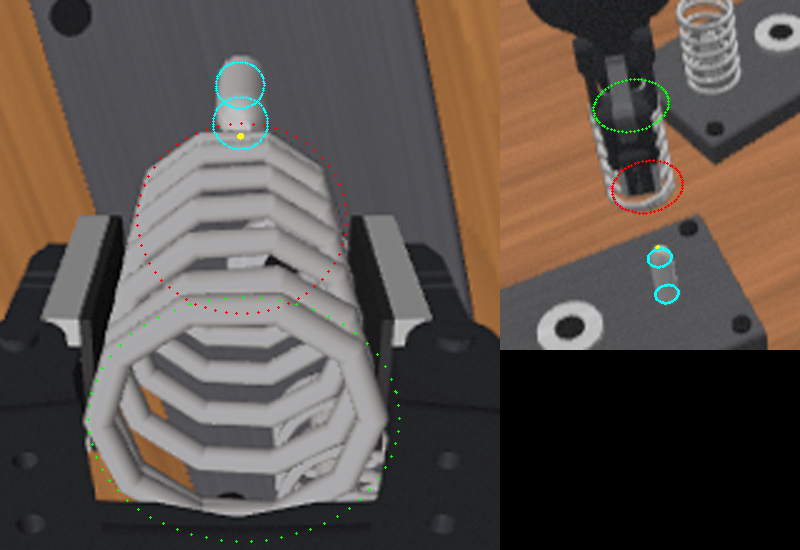

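```bash
python3 -c "
from h import *
go([523,-158.6,113],-0.3)"
```

```text
t 6.32 pos [ 522.7 -158.6  160.2] rpy [-3.141  0.    -0.299] F [-0.   0.1 -1.6] op 0.445
shift m [ 0.0003 -0.0001  0.0472] rv [-0.001  0.     0.001]
```

send_rows(plan=[[[0,0.001,0.01],[0,0,0],-1],[[0,0.001,0.022],[0,0,0],-1],[[0,0.001,0.035],[0,0,0],-1],[[0,0.001,0.045],[0,0,0],-1],[[0,0.001,0.047],[0,0,0],-1]])

```text
clock: 6.73
eef_pos: [521.1, -158.3, 110.7]
tcp_rot: [-3.141, 0.004, -0.297]
contact_force: [-0.9, 0.9, -1.5]
opening: 0.443
```

send_rows(plan=[[[0,0,0],[0,0,0],-1],[[0,0,0],[0,0,0],-1],[[0,0,0],[0,0,0],-1],[[0,0,0],[0,0,0],-1],[[0,0,0],[0,0,0],-1]])

```text
clock: 7.15
eef_pos: [521.5, -158.5, 111.2]
tcp_rot: [-3.141, 0.003, -0.298]
contact_force: [-1.2, 0.1, -0.5]
opening: 0.445
```

```bash
cat > ov.py <<'E'
from h import *
import sys
def ov(name,z0=41.5):
  go([522.3,-159.6,61.5],-0.3)
  def draw(n,f,k,x,y,w,h):
    e=status.sense()['eef_pos'];P=viewer.camera_params(n);im=viewer.grab_frame(n)[y:y+h,x:x+w,::-1]
    big=cv2.resize(im,None,fx=k,fy=k,interpolation=2);off=np.array([x,y])
    def ring(c,r,z,col):
      for a in np.linspace(0,6.28,60):
        u=(proj(P,[c[0]+r*np.cos(a),c[1]+r*np.sin(a),z],f)-off+.5)*k;cv2.circle(big,tuple(int(v) for v in u),1,col,-1)
    ring(e,20,e[2]-z0,(0,0,255));ring(e,20,e[2]-z0+65,(0,255,0))
    for z in (20,55): ring((522.3,-159.6),7,z,(255,255,0))
    ring((522.3,-159.6),.5,65,(0,255,255))
    return big
  cv2.imwrite(name,np.hstack([draw('wrist',True,2,220,180,200,240),draw('scene',False,3,160,220,120,160)]))
ov(sys.argv[1])
E
python3 ov.py pics/o2.png
```

```text
t 7.15 pos [ 521.5 -158.5  111.2] rpy [-3.141e+00  3.000e-03 -2.980e-01] F [-1.2  0.1 -0.5] op 0.445
shift m [0.0013 0.0009 0.0497] rv [-0.001  0.003  0.002]
```

View pics/o2.png

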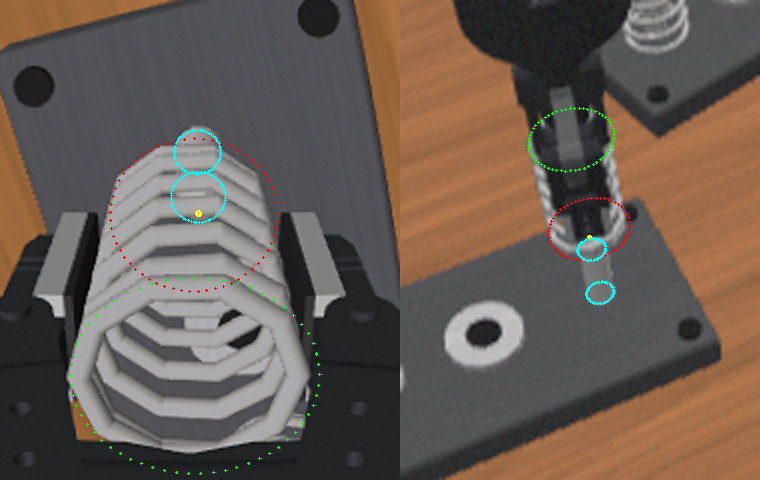

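The rod lies inside the spring's mouth, but the spring appears tilted a few degrees about the jaw axis: foot toward −y, top toward +y. I'll square it by turning the tool +0.055 about its x axis, then recheck before threading.

send_rows(plan=[[[0.001,0.001,0],[0.02,0.003,0],-1],[[0.001,0.001,0],[0.04,0.003,0],-1],[[0.001,0.001,0],[0.055,0.003,0],-1],[[0.001,0.001,0],[0.055,0.003,0],-1],[[0.001,0.001,0],[0.055,0.003,0],-1]])

```text
clock: 7.67
eef_pos: [522.0, -160.0, 111.2]
tcp_rot: [-3.086, -0.0, -0.298]
contact_force: [-0.0, 0.2, -0.9]
opening: 0.444
```

```bash
python3 ov.py pics/o3.png
```

```text
t 7.67 pos [ 522.  -160.   111.2] rpy [-3.086 -0.    -0.298] F [-0.   0.2 -0.9] op 0.444
shift m [0.0002 0.0022 0.0496] rv [-0.055  0.     0.002]
```

View pics/o3.png

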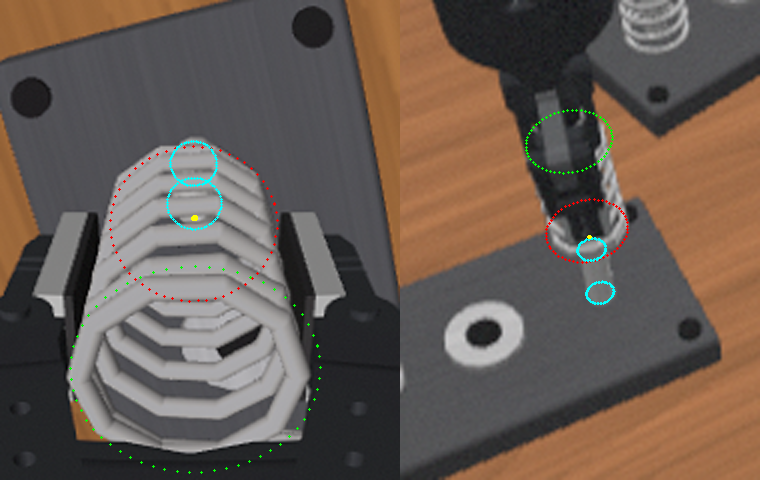

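Now the measured rings and the upright model are parallel, with about 1 mm offset. Threading straight down.

```bash
cat >> h.py <<'E'
def dn(X):
    s=status.sense();M=rot(s['tcp_rot']);print(np.round(s['eef_pos'],1),np.round(s['tcp_rot'],3),'F',np.round(s['contact_force'],1),'M',np.round(s['wrist_torque'],2));print(np.round(M.T@(np.array(X)-s['eef_pos'])/1000,4))
E
python3 -c "
from h import *
dn([522.3,-160,88]);dn([522.3,-160,68])"
```

```text
[ 522.  -159.8  111.1] [-3.086  0.    -0.298] F [-0.2  0.6 -1.2] M [-0.03 -0.05 -0.05]
[0.0004 0.0014 0.0231]
[ 522.  -159.8  111.1] [-3.086  0.    -0.298] F [-0.2  0.6 -1.2] M [-0.03 -0.05 -0.05]
[0.0004 0.0025 0.0431]
```

send_rows(plan=[[[0,0,0.004],[0,0,0],-1],[[0,0.001,0.009],[0,0,0],-1],[[0,0.001,0.014],[0,0,0],-1],[[0,0.001,0.019],[0,0,0],-1],[[0,0.001,0.023],[0,0,0],-1]])

```text
clock: 8.18
eef_pos: [521.8, -159.3, 87.2]
tcp_rot: [-3.086, 0.001, -0.298]
contact_force: [-0.3, 0.4, -0.7]
opening: 0.443
```

```bash
python3 -c "
from h import *
dn([522.3,-160,68])"; python3 ov.py pics/o4.png
```

```text
[ 521.8 -159.3   87.2] [-3.086e+00  1.000e-03 -2.980e-01] F [-0.3  0.4 -0.7] M [-0.07 -0.02  0.11]
[0.0007 0.0015 0.0192]
t 8.18 pos [ 521.8 -159.3   87.2] rpy [-3.086e+00  1.000e-03 -2.980e-01] F [-0.3  0.4 -0.7] op 0.443
shift m [0.0006 0.0015 0.0257] rv [-0.055  0.001  0.002]
```

View pics/o4.png

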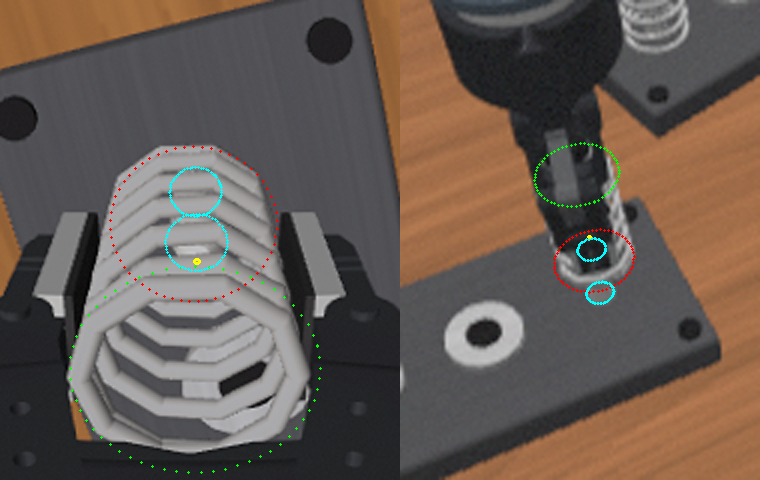

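send_rows(plan=[[[0,0,0.004],[0,0,0],-1],[[0,0.001,0.008],[0,0,0],-1],[[0.001,0.001,0.012],[0,0,0],-1],[[0.001,0.001,0.016],[0,0,0],-1],[[0.001,0.001,0.019],[0,0,0],-1]])

```text
clock: 8.7
eef_pos: [522.4, -159.4, 67.5]
tcp_rot: [-3.086, 0.002, -0.298]
contact_force: [-0.9, -0.7, 0.5]
opening: 0.449
```

```bash
python3 -c "
from h import *
dn([522.3,-160,61])"; python3 ov.py pics/o5.png
```

```text
[ 522.4 -159.4   67.5] [-3.086e+00  2.000e-03 -2.980e-01] F [-0.9 -0.7  0.5] M [-0.01 -0.03  0.01]
[0.0001 0.0009 0.0065]
t 8.7 pos [ 522.4 -159.4   67.5] rpy [-3.086e+00  2.000e-03 -2.980e-01] F [-0.9 -0.7  0.5] op 0.449
shift m [-0.      0.0005  0.006 ] rv [-0.055  0.002  0.002]
```

View pics/o5.png

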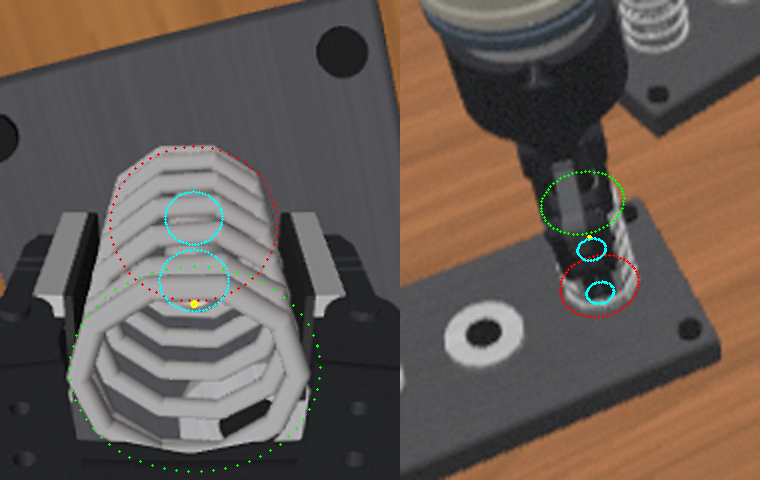

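send_rows(plan=[[[0,0,0.001],[0,0,0],-1],[[0,0,0.002],[0,0,0],-1],[[0,0,0.003],[0,0,0],-1],[[0,0,0.004],[0,0,0],-1],[[0,0,0.004],[0,0,0],-1]])

```text
clock: 9.22
eef_pos: [522.1, -159.1, 63.3]
tcp_rot: [-3.086, 0.003, -0.298]
contact_force: [-0.3, 0.1, -1.3]
opening: 0.442
```

send_rows(plan=[[[0,0,0.0005],[0,0,0],-1],[[0,0,0.001],[0,0,0],-1],[[0,0,0.0015],[0,0,0],-1],[[0,0,0.0015],[0,0,0],-1],[[0,0,0.0015],[0,0,0],-1]])

```text
clock: 9.63
eef_pos: [522.3, -159.0, 62.2]
tcp_rot: [-3.086, 0.003, -0.298]
contact_force: [-1.2, 1.4, 5.3]
opening: 0.443
```

send_rows(plan=[[[0,0,0.0005],[0,0,0],-1],[[0,0,0.001],[0,0,0],-1],[[0,0,0.001],[0,0,0],-1],[[0,0,0.001],[0,0,0],-1],[[0,0,0.001],[0,0,0],-1]])

```text
clock: 10.05
eef_pos: [522.4, -158.8, 62.0]
tcp_rot: [-3.086, 0.002, -0.298]
contact_force: [-3.0, 1.7, 10.2]
opening: 0.446
```

```bash
python3 ov.py pics/o6.png
```

```text
t 10.05 pos [ 522.4 -158.8   62. ] rpy [-3.086e+00  2.000e-03 -2.980e-01] F [-3.   1.7 10.2] op 0.446
shift m [0.0001 0.0008 0.0005] rv [-0.056  0.002  0.002]
```

View pics/o6.png

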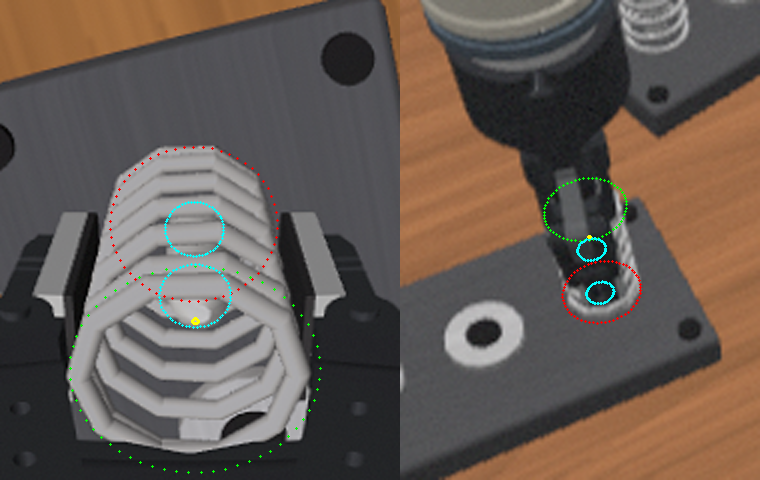

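Contact came where expected (TCP z 62.0 against 61.5 predicted, 10 N), and the rod tip shows inside the coils. Releasing slowly.

send_rows(plan=[[[0,0,0],[0,0,0],-0.15],[[0,0,0],[0,0,0],-0.08],[[0,0,0],[0,0,0],-0.02],[[0,0,0],[0,0,0],0.05],[[0,0,0],[0,0,0],0.15]], squeeze=20)

```text
clock: 10.57
eef_pos: [522.4, -158.8, 61.9]
tcp_rot: [-3.086, 0.002, -0.298]
contact_force: [-0.5, 0.0, -1.4]
opening: 0.574
```

send_rows(plan=[[[0,0,0],[0,0,0],0.3],[[0,0,0],[0,0,0],0.45],[[0,0,0],[0,0,0],0.6],[[0,0,0],[0,0,0],0.7],[[0,0,0],[0,0,0],0.7]])

```text
clock: 10.98
eef_pos: [522.4, -158.8, 61.9]
tcp_rot: [-3.086, 0.002, -0.298]
contact_force: [-0.2, 0.7, -0.8]
opening: 0.846
```

```bash
python3 ov.py pics/o7.png
```

```text
t 10.98 pos [ 522.4 -158.8   61.9] rpy [-3.086e+00  2.000e-03 -2.980e-01] F [-0.2  0.7 -0.8] op 0.846
shift m [0.0001 0.0008 0.0003] rv [-0.056  0.003  0.002]
```

View pics/o7.png

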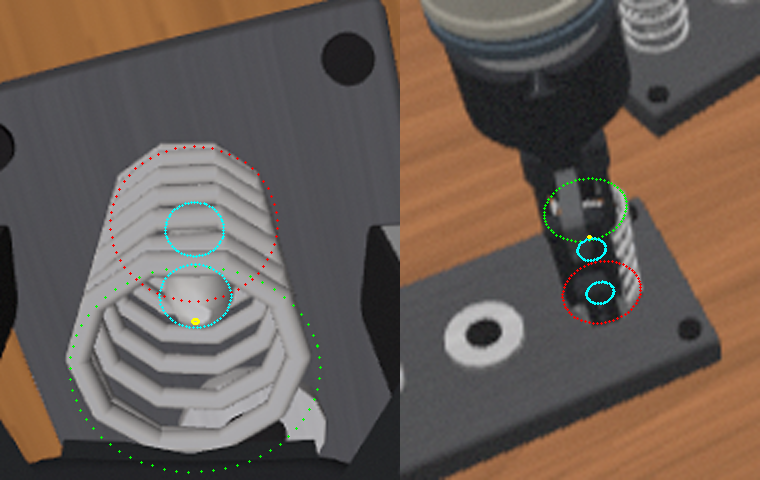

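send_rows(plan=[[[0,-0.0003,-0.005],[0,0,0],0.7],[[0,-0.001,-0.02],[0,0,0],0.7],[[0,-0.002,-0.04],[0,0,0],0.7],[[0,-0.004,-0.07],[0,0,0],0.7],[[0,-0.006,-0.1],[0,0,0],0.7]])

```text
clock: 11.5
eef_pos: [522.1, -158.3, 162.9]
tcp_rot: [-3.086, 0.004, -0.298]
contact_force: [1.0, -0.4, -0.4]
opening: 0.848
```

send_rows(plan=[[[-0.02,0.0,-0.03],[0,0,0],0.7],[[-0.06,0.0,-0.06],[0,0,0],0.7],[[-0.1,0,-0.08],[0,0,0],0.7],[[-0.12,0,-0.08],[0,0,0],0.7],[[-0.12,0,-0.08],[0,0,0],0.7]])

```text
clock: 11.92
eef_pos: [402.0, -126.1, 244.7]
tcp_rot: [-3.086, 0.005, -0.298]
contact_force: [-0.1, -0.0, -0.1]
opening: 0.848
```

```bash
python3 -c "
from h import *
s=viewer.grab_frame('scene')[:,:,::-1];t=viewer.grab_frame('top')[:,:,::-1]
cv2.imwrite('pics/f1.png',np.hstack([cv2.resize(s[150:390,100:500],None,fx=2,fy=2)]))
cv2.imwrite('pics/f2.png',cv2.resize(t[130:330,150:500],None,fx=2.2,fy=2.2))
d=status.sense();print(d['eef_pos'],d['contact_force'],d['clock'])"
```

```text
[ 406.17701539 -127.40467963  244.21117585] [ 0.55385201 -1.21755314  0.13342238] 12.0167
```

View pics/f1.png

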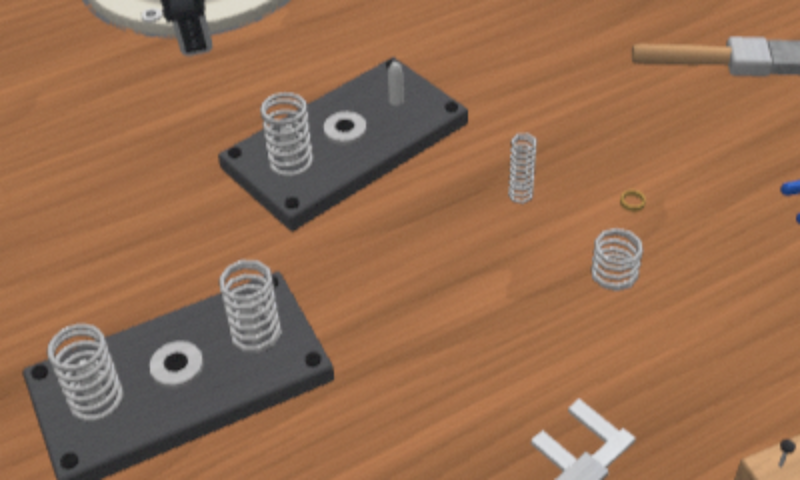

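View pics/f2.png

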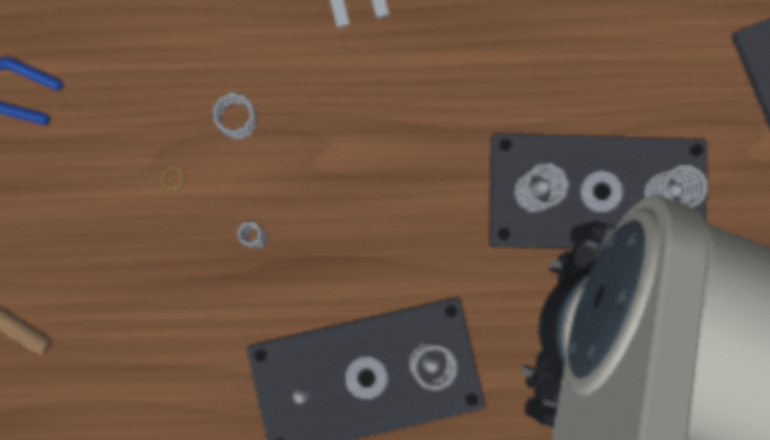

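The spring stands upright round the bare rod. It is level with the fitted one (scene crop (250,305) and (85,370)), with the rod visible inside it from the top. The short and thin springs are untouched. Last, I check its height from the two views and hand in.

```bash
python3 -c "
from h import *
S=viewer.camera_params('scene');T=viewer.camera_params('top')
print(tri([ray(S,(100+247/2,150+276/2)),ray(T,(150+547/2.2,130+184/2.2))]))
from rig import job
job.sign_off()"
```

```text
(array([ 522.17420248, -156.7103637 ,   86.89987583]), [np.float64(1.5461769271945924), np.float64(1.5461769271946169)])
the job is handed in; nothing more can be done
```

The matching spring, 65 mm tall and 40 mm wide, now stands upright round the bare rod, fully down on the base plate of the right-hand die set. I released it, backed the arm clear, and handed the job in at about 12 s of the 40 s allowed.

- **Tilt:** the spring leaned about 3° in the grip. I squared it before threading by turning the tool slightly. No coil caught, so it needed no twisting.
- **Seating:** it met the plate at TCP height 62.0 mm, against 61.5 mm expected, with about 10 N of force. I then opened the jaws slowly.
- **Last checks:** two views put the spring's top at about 87 mm, against 85 mm expected; the two sight lines missed each other by about 3 mm. The picture shows it level with the fitted spring and the rod inside it. Its centre measures 2–3 mm off the rod's axis, within the 8 mm of play.
- **Other springs:** the short and thin springs look untouched, still standing where they were.

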